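Stack the yellow core tray on its base tray

TASK

Stack the white tray of yellow film cores on the empty grey base tray, long side along long side, so that it sits level and fully home on all four orange corner seats, inside the corner guides. Lower it into place rather than dropping it, let go, and leave the base tray about where it stands and the tray of red cores alone.

Things in the scene. Friction and masses are not known exactly. Their poses are not given: they have to be found in the camera images.
- yellow_tray_grip (a point): Yellow core tray: white open tray 150 (x) by 110 (y) by 30 mm, about 0.3 kg, with four yellow film cores fixed in it (tops at 36 mm) and a central upright handle. Its black grip is 14 mm thick along x, 64 wide along y, 36 high, top 92 mm above the tray's flat underside. Site: the grip's centre, on the tray's middle, 74 mm above the underside; z up. Half a turn makes no difference.
- base_tray_seat (a point): Empty grey base tray, loose, 0.6 kg: 176 (x) by 136 (y) mm, walls 4, rim 45 mm above the bench. Orange corner seats, tops 37 mm above the bench, carry the core tray with 9 mm play each side; orange corner guides flare out 26 degrees from vertical above the rim to 65 mm, leading it in from 9 mm farther off. Site: tray's middle at seat-top height; z up; half a turn alike.
- red_tray_grip (a point): Red core tray: white open tray 150 (x) by 110 (y) by 30 mm, about 0.3 kg, with four red film cores fixed in it (tops at 36 mm) and a central upright handle. Its black grip is 14 mm thick along x, 64 wide along y, 36 high, top 92 mm above the tray's flat underside. Site: the grip's centre, on the tray's middle, 74 mm above the underside; z up. Leave it alone.
Mind the look-alikes: they are no part of the job. Leave any green or purple look-alike of the part that bears yellow_tray_grip alone. What is shaped like the part that bears base_tray_seat but purple is not meant.

How it is judged:
At the end, for the whole second after the job is handed in: The yellow core tray rests on the base tray's four corner seats: middles within 15 mm, height within 5 mm of fully seated, long sides parallel within 12 degrees, both trays level within 4 degrees; the base tray is still on the bench, within 80 mm of where it started (horizontal distance between yellow_tray_grip and base_tray_seat below 0.015 m and z of yellow_tray_grip in the frame of base_tray_seat between 0.069 and 0.079 m and angle between the x axis of yellow_tray_grip and the x axis of base_tray_seat, either way round below 0.21 rad and angle between each of yellow_tray_grip, base_tray_seat's own z axis and vertical below 0.07 rad and height (world z) of base_tray_seat below 0.045 m and distance of base_tray_seat from where it was at the start of the episode below 0.08 m); the robot touches nothing.
It fails at once if the tray of red cores is shifted by more than 30 mm (distance of red_tray_grip from where it was at the start of the episode above 0.03 m).
It fails at once if the yellow core tray is dropped (falls faster than 0.7 m/s while not held, as from over 25 mm) (linear speed of yellow_tray above 0.7 m/s and contact force between the fingers and yellow_tray below 0.1 N).
It also fails if it takes over 38 s, if anything falls off the work surface, if the arm or the gripper's body presses on something with over 40 N, if the wrist force passes 120 N, or if a joint passes its speed limit or range.

ROBOT

A 6-joint arm with a two-finger parallel gripper is mounted at the origin on the work surface. World frame = base frame: x ahead of the robot, y to its left, z up, the work surface at z = 0. Lengths are in m, angles in rad, forces in N, time in s.
With the tool pointing down it reaches from about 0.35 to 0.975 m from the base axis. Payload 17.4 kg.
Tool frame: the origin (TCP) lies at the very end of the fingers, on their centre line; the grasp point (between the pads) lies 19 mm behind it; z points along the fingers, y is the direction in which the jaws open and shut (so a half turn about z gives the same grasp; the last joint's range is limited). The gripper opens to 85 mm and grips with 20 to 120 N. Pads are 22 mm wide; open, the fingers measure 114 mm over their backs; the gripper's body (76 mm by 85 mm) begins 54 mm behind the grasp point. The pads swing forward as they close: fully open they stand 13 mm farther back than shut.
Start: joints at [1.076, 0.116, 1.442, -0, 1.584, -0.038], TCP at [0.298, 0.606, 0.231] pointing down, gripper open.
Joint ranges: [-2.83, 2.83], [-0.83, 2.19], [0.07, 2.5], [-1.14, 4.28], [0.01, 3], [-2.97, 2.97]. Speed limits (rad/s): [1.89, 1.89, 2.22, 3.14, 3.14, 3.14].

INTERFACE

Orientations are given as [roll, pitch, yaw] about the fixed x, y, z axes, in that order (R = Rz(yaw) Ry(pitch) Rx(roll)).
In Python, from bench import arm gives the robot as it stands.
- The arm moves only by the shell command python3 -m jog 'ROWS' [FORCE]. ROWS is JSON, one flat list of numbers, 7 for each row, row after row: the shift along the tool's x, y, z in cm, then the turn, a rotation vector about the tool's x, y, z in degrees, then the gripper's target within -1 to 1 (shut at 1, half-way at 0, fully open at -1). A call has 1 to 12 rows; each row shifts and turns the commanded pose from where the row before left it, along the tool's axes as they then stand; what a row does not reach is not made up. A row lasts 1/12 s, in which the tool goes at most 41.7 mm and 7.16 degrees, less where a joint would pass 70% of its speed; a pose out of reach is approached as far as the arm can. A call is refused whole if a number of a shift passes 4.17 or a number of a turn 7.16, either way. A call with a gripper value outside its range is refused whole. The fingers move at their own pace and stop on an object; FORCE is the grip in N (left out, the last holds). Time passes only in rows, so rows that do not move let the fingers close. It gives the time, the measured TCP pose, the force and the opening at its end, in the units of the state.
- arm.observe(): the state, without advancing time (a new reading comes with each control period).
- arm.get_image(name): name is "scene" or "top"; returns (picture, depth): 384x512x3 uint8, red, green, blue; 384x512 float32, m along the optical axis (not along the pixel's ray), 0 where there is no reading.
- arm.camera_model(name): a dict with "intrinsics" (3x3 intrinsics, pixels), "dist_coeffs" ([k1, k2, p1, p2, k3] as OpenCV has them; the pictures are not rectified), "cam_to_world" (4x4, takes a point from camera to world coordinates). Camera axes: x right, y up, looking along -z (the intrinsics and any distortion apply to the point x, -y, -z); pixel columns grow to the right and rows downward; lengths in m; the calibration is good to about 2 mm. A picture is of the moment at which its call begins. camera_model takes no time and is no camera call.
- arm.hand_in(): hands the job in, once; it reports no verdict.
Trained networks look in the newest picture that a camera, given by its name, has taken for a name from the list of things; names that differ only in an ending like _2 or _b are one class to them, and where a whole thing is asked for, a point or a joint stands for the part that bears it (a point fixed in the world has none). Each returns a list of dicts, best first, with "score" (0 to 1); they miss things now and then, are a little off and sometimes report something else, mostly with a low value. They report only what shows in the picture. A call takes as long as a camera call. They do not tell look-alikes from the thing itself.
- arm.boxes_of(camera, target): "rect" ([centre column, centre row, width, height] in pixels, round what is visible of it).
- arm.regions_of(camera, target): "pixels" (384x512 bool, what is visible of it) and "rect" ([centre column, centre row, width, height] in pixels, round what is visible of it).
- arm.mark_of(camera, target): "xy" ([column, row] in pixels: a listed point, or the origin of a listed thing).
The state is a dict: "clock": time; "q": joint angles; "joint_velocities": joint speeds; "joint_efforts": joint torques, N m; "tcp_pos": TCP position; "eef_rot": TCP orientation; "force": force on the tool from outside, world axes, zero at the start; "moment": the same for the moment, N m; "finger_gap": opening from 0.0 (shut) to 1.0 (fully open).
Only numpy, scipy, OpenCV 4.12 (cv2) and the standard library are available. Lean on these libraries where they do the work, as an engineer would, in place of code of your own. Each camera call takes 0.05 s, during which the arm holds its last target. There are 200 camera calls.

## Working session

There is one attempt and no reset: what is moved stays moved. The work goes in short steps, Python scripts to look and compute and a shell command to move; the robot and the scene stay as the last step left them, time stands still between calls to the robot, and variables do not carry over. Pictures are saved under pics/ and viewed, about 8 in all and at most 12, crops included, and the job is handed in when it is done.

```bash
mkdir -p pics
python3 - <<'E'
from bench import arm
import cv2,numpy as np
s=arm.observe();print(s['clock'],s['tcp_pos'],s['eef_rot'],s['finger_gap'])
ims=[]
for c in ['scene','top']:
    im,d=arm.get_image(c);cv2.imwrite(f'pics/{c}0.png',im[:,:,::-1]);np.savez(f'pics/{c}0.npz',im=im,d=d)
    for t in ['yellow_tray_grip','base_tray_seat']:
        print(c,t,[(np.round(r['xy']),round(r['score'],2)) for r in arm.mark_of(c,t)])
    m=arm.camera_model(c);print(m)
E
```

```text
0.0 [0.29761456 0.60562452 0.23053973] [-3.14040839e+00 -5.91458335e-05  2.68480477e+00] 1.0011974283021243
scene yellow_tray_grip [(array([308., 179.]), 0.76), (array([366., 164.]), 0.69), (array([246., 142.]), 0.55)]
scene base_tray_seat []
{'intrinsics': array([[375.61588827,   0.        , 250.30185345],
       [  0.        , 375.61588827, 197.38123286],
       [  0.        ,   0.        ,   1.        ]]), 'dist_coeffs': array([-0.04290387,  0.        ,  0.        ,  0.        ,  0.        ]), 'cam_to_world': array([[ 0.72724857, -0.48808991,  0.48257409,  0.93992859],
       [ 0.68607641,  0.49622425, -0.53203445, -0.46749672],
       [ 0.02021568,  0.71800399,  0.69574536,  0.82718487],
       [ 0.        ,  0.        ,  0.        ,  1.        ]])}
top yellow_tray_grip [(array([188., 257.]), 0.9), (array([118., 129.]), 0.87), (array([189., 164.]), 0.71)]
top base_tray_seat [(array([388., 155.]), 0.6), (array([402., 245.]), 0.59)]
{'intrinsics': array([[496.93231564,   0.        , 251.20430046],
       [  0.        , 496.93231564, 195.47424075],
       [  0.        ,   0.        ,   1.        ]]), 'dist_coeffs': array([-0.03239509,  0.        ,  0.        ,  0.        ,  0.        ]), 'cam_to_world': array([[-0.0061486 ,  0.99325919, -0.11575138,  0.22620665],
       [-0.99990279, -0.00755536, -0.01171846,  0.08922248],
       [-0.01251401,  0.11566808,  0.99320909,  1.45038268],
       [ 0.        ,  0.        ,  0.        ,  1.        ]])}
```

View pics/top0.png

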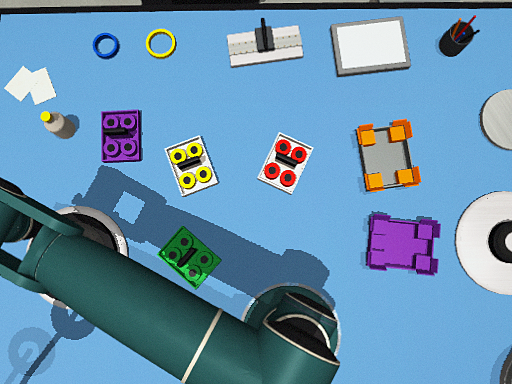

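View pics/scene0.png

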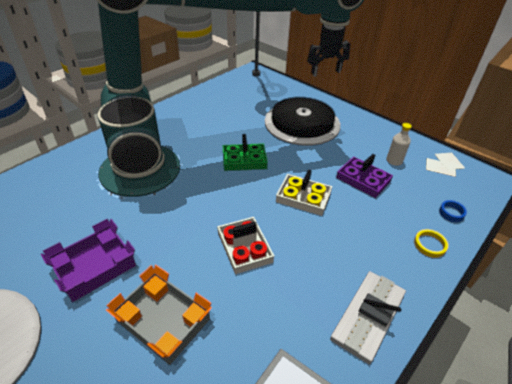

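The top view shows the candidates for the yellow tray: white tray with yellow cores at (190,165), purple at (121,132), green at (189,257); red is at (285,162). For the base, orange corners with grey floor at (387,157), purple at (402,243). The white tray with yellow cores and the grey/orange base fit. I'll measure both and confirm in one crop.

```bash
cat > h.py <<'E'
from bench import arm
import numpy as np,cv2
def cloud(c,d):
    m=arm.camera_model(c);h,w=d.shape
    u,v=np.meshgrid(np.arange(w),np.arange(h))
    p=cv2.undistortPoints(np.stack([u,v],-1).reshape(-1,1,2).astype(np.float64),m['intrinsics'],m['dist_coeffs']).reshape(h,w,2)
    P=np.stack([p[...,0]*d,-p[...,1]*d,-d,np.ones_like(d)],-1)@m['cam_to_world'].T
    P[d<=0]=np.nan
    return P[...,:3]
def rect(P):
    (cx,cy),(a,b),t=cv2.minAreaRect(P[:,:2].astype(np.float32)*1000)
    if a<b:a,b,t=b,a,t+90
    return np.round([cx,cy,a,b,(t+90)%180-90],1)
def stats(c,im,d,ctr,r=.14):
    W=cloud(c,d);near=np.hypot(W[...,0]-ctr[0],W[...,1]-ctr[1])<r
    return W,near
E
python3 - <<'E'
from h import *
top=np.load('pics/top0.npz')
W0=cloud('top',top['d'])
cy=W0[165,190];cb=W0[157,387];cr=W0[162,285];print(cy,cb,cr)
for c in ['top','scene']:
    f=np.load(f'pics/{c}0.npz');im,d=f['im'].astype(int),f['d'];W=cloud(c,d)
    z=W[...,2]
    for n,ct,r in [('yel',cy,.105),('base',cb,.125),('red',cr,.105)]:
        near=np.hypot(W[...,0]-ct[0],W[...,1]-ct[1])<r
        bench=near&(abs(z)<.008);print(c,n,'bench z',np.nanmedian(z[bench]))
        if n!='base':
            print('  body',rect(W[near&(z>.02)&(z<.042)]),'grip',rect(W[near&(z>.07)]),np.nanpercentile(z[near&(z>.07)],[50,95]))
            g=W[near&(z>.082)];print('  griptop',rect(g),g.mean(0),len(g))
        else:
            print('  rim',rect(W[near&(z>.015)&(z<.048)]),'all',rect(W[near&(z>.015)]), 'zmax',np.nanpercentile(z[near],99))
im=top['im'][110:210,150:440,::-1]
cv2.imwrite('pics/crop.png',cv2.resize(im,None,fx=2.7,fy=2.7,interpolation=cv2.INTER_CUBIC))
E
```

```text
[0.47557594 0.27820182 0.06683588] [ 0.50553899 -0.29481449  0.00724973] [0.48188166 0.00952545 0.06684951]
top yel bench z 0.0006466131187775614
  body [482.4 281.7 152.5 110.5  20.6] grip [481.6 281.1  63.7  14.8 -69.6] [0.09041415 0.09677297]
  griptop [481.5 281.2  63.3  14.8 -69.6] [0.48112691 0.28111247 0.0914564 ] 123
top base bench z 0.0016488912973768866
  rim [ 502.4 -285.3  178.6  141.6    8. ] all [ 502.1 -284.3  195.5  158.8    7.8] zmax 0.06540768921292515
top red bench z 0.0007961217242331564
  body [488.1   6.6 151.5 110.1 -25.7] grip [487.5   6.5  63.3  15.5  64.5] [0.09060762 0.09571122]
  griptop [487.7   6.4  63.3  15.4  64. ] [0.48675754 0.0064012  0.09104791] 125
scene yel bench z 0.0015130279734352214
  body [486.1 283.4 151.2 116.3  21. ] grip [488.  281.5  64.4  14.1 -70.5] [0.09145522 0.09468184]
  griptop [487.9 281.9  63.5  14.1 -70.5] [0.48960285 0.2778164  0.09132555] 81
scene base bench z 0.0023966251496387314
  rim [ 504.7 -283.9  178.2  137.9    8. ] all [ 504.1 -284.1  196.3  155.2    8.3] zmax 0.06556802962993721
scene red bench z 0.0011568135124415124
  body [491.6   7.7 154.8 111.4 -25.2] grip [492.1   6.8  63.1  16.   63.1] [0.08840876 0.09381998]
  griptop [492.2   6.8  62.   15.7  62.4] [0.49377604 0.00541529 0.0903101 ] 149
```

View pics/crop.png

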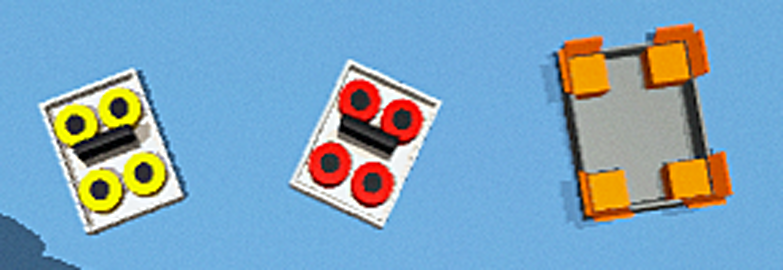

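The crop confirms it: white tray with yellow cores on the left, red tray in the middle, grey base with orange corners on the right. Both cameras agree to a few mm: yellow is at (0.483, 0.282) with its long axis at 20.7°, base at (0.503, -0.2845) at 8°. Moving above yellow; the yaw needed is 110.7°.

```bash
python3 -m jog '[-3.09,-2.09,0,0,0,0,-1, -3.09,-2.09,0,0,0,0,-1, -3.09,-2.09,0,0,0,0,-1, -3.09,-2.09,0,0,0,0,-1, -3.09,-2.09,0,0,0,0,-1, -3.09,-2.09,0,0,0,0,-1, -3.09,-2.09,0,0,0,0,-1, -3.09,-2.09,0,0,0,0,-1, -3.09,-2.09,0,0,0,0,-1, -3.09,-2.09,0,0,0,0,-1]' 50
python3 -m jog '[0,0,0.5,0,0,6.1,-1, 0,0,0.5,0,0,6.1,-1, 0,0,0.5,0,0,6.1,-1, 0,0,0.5,0,0,6.1,-1, 0,0,0.5,0,0,6.2,-1, 0,0,0.5,0,0,6.2,-1, 0,0,0.5,0,0,6.2,-1, 0,0,0,0,0,0,-1, 0,0,0,0,0,0,-1]'
python3 - <<'E'
from h import *
s=arm.observe();print(s)
p=s['tcp_pos'];yaw=s['eef_rot'][2]
d=np.array([.483,.282])-p[:2];c,n=np.cos(yaw),np.sin(yaw)
print('tool x,y cm',100*(d@[c,n]),100*(d@[n,-c]),'yaw',np.degrees(yaw))
E
```

```text
clock: 1.13
tcp_pos: [0.4834, 0.2802, 0.2315]
eef_rot: [3.141, 0.0, 2.685]
force: [1.0, 0.1, -1.2]
finger_gap: 0.994
clock: 1.88
tcp_pos: [0.4828, 0.2819, 0.1962]
eef_rot: [-3.141, 0.0, 1.938]
force: [-0.8, -0.2, 0.4]
finger_gap: 1.0
{'clock': 1.8833, 'q': array([ 4.82821516e-01, -1.25817609e-01,  1.73920801e+00, -4.39693937e-05,
        1.52859979e+00,  1.15966652e-01]), 'joint_velocities': array([-0.00047756, -0.00571435, -0.00923702, -0.00046724,  0.00295006,
       -0.03079484]), 'joint_efforts': array([-2.54461815e-02, -5.12501800e+01, -6.17709875e+01, -4.23062102e-04,
       -7.83722335e-02,  1.16877303e+00]), 'tcp_pos': array([0.48279742, 0.28186035, 0.19622699]), 'eef_rot': array([-3.14120287e+00,  8.96323630e-05,  1.93765307e+00]), 'force': array([-0.79487327, -0.20723944,  0.42524253]), 'moment': array([ 0.06645485, -0.02166248, -0.02815538]), 'finger_gap': 0.9999624788189652}
tool x,y cm 0.005769725198272415 0.023918663852737554 yaw 111.01934319033525
```

```bash
python3 -m jog '[0,0,2.8,0,0,0,-1, 0,0,2.8,0,0,0,-1, 0,0,2.8,0,0,0,-1, 0,0,2.8,0,0,0,-1, 0,0,1.9,0,0,0,-1, 0,0,1.0,0,0,0,-1, 0,0,0,0,0,0,-1]'
python3 -m jog '[0,0,0,0,0,0,1, 0,0,0,0,0,0,1, 0,0,0,0,0,0,1, 0,0,0,0,0,0,1, 0,0,0,0,0,0,1, 0,0,0,0,0,0,1, 0,0,0,0,0,0,1, 0,0,0,0,0,0,1, 0,0,0,0,0,0,1, 0,0,0,0,0,0,1]' 60
python3 -m jog '[0,0,-0.5,0,0,0,1, 0,0,-1.5,0,0,0,1, 0,0,-2,0,0,0,1, 0,0,0,0,0,0,1, 0,0,0,0,0,0,1]'
python3 - <<'E'
from h import *
im,d=arm.get_image('scene');cv2.imwrite('pics/s1.png',cv2.resize(im[80:300,180:480,::-1],None,fx=2,fy=2))
E
```

```text
clock: 2.47
tcp_pos: [0.4822, 0.2816, 0.0536]
eef_rot: [-3.139, 0.0, 1.937]
force: [-0.8, 0.6, 0.1]
finger_gap: 0.998
clock: 3.3
tcp_pos: [0.4832, 0.2821, 0.056]
eef_rot: [3.141, -0.0, 1.934]
force: [-0.4, -1.0, 5.9]
finger_gap: 0.157
clock: 3.72
tcp_pos: [0.4832, 0.2821, 0.0958]
eef_rot: [3.14, -0.0, 1.934]
force: [-0.0, -0.3, -3.6]
finger_gap: 0.156
```

View pics/s1.png

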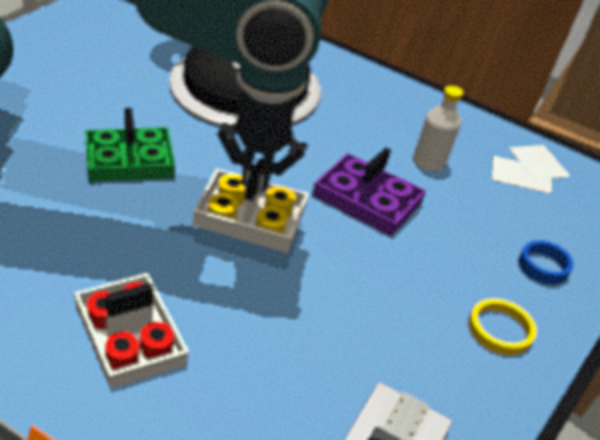

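The tray is held and level, at (250,210) in the crop, and the force matches its weight. Lifting, then carrying it over red.

```bash
python3 -m jog '[0,0,-2,0,0,0,1, 0,0,-3.5,0,0,0,1, 0,0,-3.5,0,0,0,1, 0,0,-3.5,0,0,0,1, 0,0,-2,0,0,0,1, -1,-0.34,-1,0,0,0,1, -2,-0.68,0,0,0,0,1, -3,-1.02,0,0,0,0,1, -3,-1.02,0,0,0,0,1, -3,-1.02,0,0,0,0,1, -3,-1.02,0,0,0,0,1, -3,-1.02,0,0,0,0,1]'
python3 -m jog '[-3,-1.02,0,0,0,0,1, -3,-1.02,0,0,0,0,1, -3,-1.02,0,0,0,0,1, -3,-1.02,0,0,0,0,1, -3,-1.02,0,0,0,0,1, -3,-1.02,0,0,0,0,1, -3,-1.02,0,0,0,0,1, -3,-1.02,0,0,0,0,1, -3,-1.02,0,0,0,0,1, -3,-1.02,0,0,0,0,1, -2.5,-0.85,0,0,0,0,1, -2,-0.68,0,0,0,0,1]'
python3 -m jog '[-1.2,-0.4,0,0,0,2,1, 0,0,0,0,0,4,1, 0,0,0,0,0,4,1, 0,0,0,0,0,2.7,1, 0,0,0,0,0,0,1, 0,0,0,0,0,0,1, 0,0,0,0,0,0,1]'
cat > chk.py <<'E'
from h import *
import sys
s=arm.observe();p=s['tcp_pos'];yaw=s['eef_rot'][2];c,n=np.cos(yaw),np.sin(yaw)
print(s['clock'],p,np.degrees(yaw),s['force'],s['finger_gap'])
for cam in ['top','scene']:
    im,d=arm.get_image(cam);W=cloud(cam,d);z=W[...,2]
    cv2.imwrite(f'pics/{cam}_{sys.argv[1]}.png',im[:,:,::-1])
    near=np.hypot(W[...,0]-.503,W[...,1]+.2845)<.135
    b=near&(z>.015)&(z<.069)
    print(cam,'base',rect(W[b]),'rim',rect(W[near&(z>.015)&(z<.048)]))
    i=im.astype(int)
    yel=near&(i[...,0]>140)&(i[...,1]>130)&(i[...,2]<90)&(abs(i[...,0]-i[...,1])<40)
    zb=p[2]-.0555   # tray underside
    t=near&(z>zb+.02)&(z<zb+.04)&(z>.05)
    if t.sum()>20: print('  tray',rect(W[t]),t.sum(),'cores',W[yel].mean(0) if yel.sum() else 0,yel.sum())
E
python3 chk.py 2
```

```text
clock: 4.77
tcp_pos: [0.4889, 0.09, 0.2482]
eef_rot: [-3.139, -0.0, 1.934]
force: [1.0, -0.3, -1.2]
finger_gap: 0.151
clock: 5.77
tcp_pos: [0.5016, -0.2745, 0.2478]
eef_rot: [-3.139, -0.002, 1.933]
force: [0.5, 0.6, -2.4]
finger_gap: 0.154
clock: 6.35
tcp_pos: [0.503, -0.2846, 0.2497]
eef_rot: [-3.141, -0.001, 1.714]
force: [0.7, -1.3, -2.9]
finger_gap: 0.152
6.35 [ 0.50304568 -0.28461989  0.24966079] 98.20149492709933 [ 0.71600631 -1.29044301 -2.8526864 ] 0.15207777389948635
top base [ 504.6 -240.1  177.5   70.6    7.8] rim [ 5.024e+02 -2.349e+02  1.682e+02  6.120e+01  4.000e-01]
  tray [ 546.3 -235.2  102.4   50.   -31.9] 318 cores [ 0.5258268  -0.24241828  0.24440807] 33
scene base [ 503.8 -284.1  196.9  154.7    8.1] rim [ 505.3 -283.5  177.1  138.7    8. ]
  tray [ 505.  -284.2  151.9  110.8    8. ] 2369 cores [ 0.51727213 -0.30055493  0.23046862] 524
```

```bash
python3 -c "
import cv2,numpy as np
a=cv2.imread('pics/top_2.png')[60:260,280:512];b=cv2.imread('pics/scene_2.png')[184:384,30:262]
cv2.imwrite('pics/v2.png',cv2.resize(np.hstack([a,b]),None,fx=1.7,fy=1.7))"
```

```text
(no output)
```

View pics/v2.png

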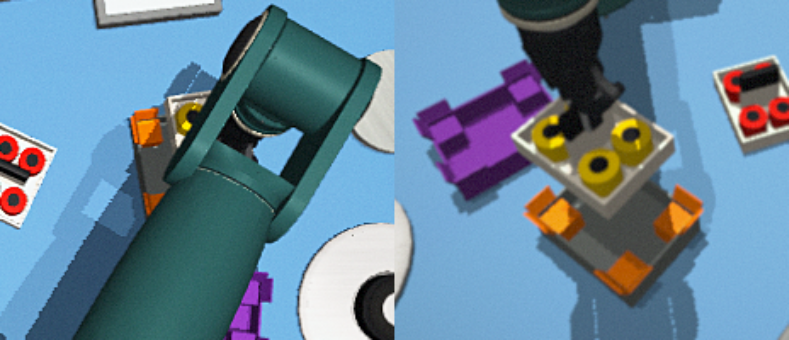

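The left panel shows the arm hiding most of the tray in the top view. The right panel (scene) shows the tray over the base, and the same camera puts them within about 1 mm and 0.1°. Lowering, slowly at the end.

```bash
python3 -m jog '[0,0,1.5,0,0,0,1, 0,0,2.5,0,0,0,1, 0,0,2.5,0,0,0,1, 0,0,2.5,0,0,0,1, 0,0,2,0,0,0,1, 0,0,1,0,0,0,1, 0,0,0,0,0,0,1, 0,0,0,0,0,0,1]'
python3 -m jog '[0,0,0.5,0,0,0,1, 0,0,0.5,0,0,0,1, 0,0,0.5,0,0,0,1, 0,0,0.5,0,0,0,1, 0,0,0.5,0,0,0,1, 0,0,0.5,0,0,0,1, 0,0,0.2,0,0,0,1, 0,0,0.2,0,0,0,1, 0,0,0,0,0,0,1, 0,0,0,0,0,0,1]'
python3 chk.py 3
```

```text
clock: 7.12
tcp_pos: [0.5032, -0.2848, 0.1303]
eef_rot: [-3.141, -0.0, 1.713]
force: [-0.3, -0.5, -1.7]
finger_gap: 0.157
clock: 7.95
tcp_pos: [0.5033, -0.2849, 0.0963]
eef_rot: [3.142, 0.0, 1.713]
force: [0.2, 0.9, -3.5]
finger_gap: 0.162
7.95 [ 0.5032548  -0.28492747  0.09634666] 98.12550850405727 [ 0.20503775  0.93082991 -3.54898447] 0.16210438707528085
top base [ 530.9 -257.3  150.6  148.9  -66.2] rim [ 528.8 -262.6  143.1  140.4  -66.4]
  tray [ 520.2 -212.5  156.9   79.7  -23. ] 287 cores [ 0.52771728 -0.24207906  0.10078046] 24
scene base [ 503.7 -284.1  197.5  154.7    8.2] rim [ 504.9 -283.8  177.8  138.1    8. ]
  tray [ 503.7 -284.1  197.5  154.7    8.2] 2098 cores [ 0.51965989 -0.29993007  0.07733161] 417
```

Lower the last ~4 mm in 1 mm steps and watch the force.

```bash
python3 -m jog '[0,0,0.1,0,0,0,1, 0,0,0.1,0,0,0,1, 0,0,0.1,0,0,0,1, 0,0,0,0,0,0,1, 0,0,0,0,0,0,1]'
python3 -m jog '[0,0,0.1,0,0,0,1, 0,0,0,0,0,0,1, 0,0,0,0,0,0,1]'
```

```text
clock: 8.47
tcp_pos: [0.5032, -0.2848, 0.0932]
eef_rot: [-3.141, -0.0, 1.713]
force: [0.2, 0.4, -2.2]
finger_gap: 0.155
clock: 8.72
tcp_pos: [0.5033, -0.2849, 0.093]
eef_rot: [3.141, 0.0, 1.713]
force: [-3.9, 1.7, 5.7]
finger_gap: 0.156
```

The force has flipped from -2.2 to +5.7 N at z = 0.093, as expected for fully seated (0.0925). Releasing, then straight up.

```bash
python3 -m jog '[0,0,0,0,0,0,0.5, 0,0,0,0,0,0,0.2, 0,0,0,0,0,0,-0.2, 0,0,0,0,0,0,-0.6, 0,0,0,0,0,0,-1, 0,0,0,0,0,0,-1, 0,0,0,0,0,0,-1, 0,0,0,0,0,0,-1, 0,0,0,0,0,0,-1, 0,0,0,0,0,0,-1]'
python3 -m jog '[0,0,-0.5,0,0,0,-1, 0,0,-1,0,0,0,-1, 0,0,-2,0,0,0,-1, 0,0,-3,0,0,0,-1, 0,0,-3.5,0,0,0,-1, 0,0,-3.5,0,0,0,-1, 0,0,-3,0,0,0,-1, 0,0,-1,0,0,0,-1]'
python3 -m jog '[2,0.3,0,0,0,0,-1, 3,0.4,0,0,0,0,-1, 3,0.4,0,0,0,0,-1, 3,0.4,0,0,0,0,-1, 3,0.4,0,0,0,0,-1, 3,0.4,0,0,0,0,-1, 3,0.4,0,0,0,0,-1, 3,0.4,0,0,0,0,-1, 2,0.3,0,0,0,0,-1, 0,0,0,0,0,0,-1, 0,0,0,0,0,0,-1]'
python3 - <<'E'
from h import *
ims=[]
for c in ['top','scene']:
    im,d=arm.get_image(c);W=cloud(c,d);z=W[...,2]
    near=np.hypot(W[...,0]-.503,W[...,1]+.2845)<.135
    g=near&(z>.11)&(z<.14);print(c,'grip',rect(W[g]),'top z',np.median(z[g&(z>.12)]),'base',rect(W[near&(z>.015)&(z<.069)]),'lower',rect(W[near&(z>.015)&(z<.045)]))
    i=im.astype(int);w=near&(i.min(-1)>150)&(z>.055)&(z<.075)
    P=W[w];A=np.c_[P[:,:2]-P[:,:2].mean(0),np.ones(len(P))];print(' rim plane tilt,z',np.linalg.lstsq(A,P[:,2],rcond=None)[0],'rim',rect(P),len(P))
    red=np.hypot(W[...,0]-.488,W[...,1]-.0066)<.105
    print(' red',rect(W[red&(z>.02)&(z<.042)]))
    ims.append(im[:,:,::-1])
a=ims[0][60:260,280:512];b=ims[1][184:384,30:262]
cv2.imwrite('pics/v4.png',cv2.resize(np.hstack([a,b]),None,fx=1.7,fy=1.7))
E
```

```text
clock: 9.55
tcp_pos: [0.5032, -0.2849, 0.0923]
eef_rot: [3.142, 0.0, 1.713]
force: [0.1, -0.2, 0.0]
finger_gap: 1.002
clock: 10.22
tcp_pos: [0.5038, -0.2852, 0.2738]
eef_rot: [3.137, 0.004, 1.713]
force: [-0.2, -1.4, 1.3]
finger_gap: 0.999
clock: 11.13
tcp_pos: [0.5015, -0.0318, 0.2679]
eef_rot: [3.141, 0.0, 1.715]
force: [-0.4, -1.4, 0.9]
finger_gap: 1.004
top grip [ 501.5 -284.3   68.7   14.3  -81.5] top z 0.12878759138770923 base [ 502.1 -284.4  195.5  156.1    7.8] lower [ 502.  -283.6  178.2  138.5    8.4]
 rim plane tilt,z [ 0.0053211  -0.00919871  0.06699939] rim [ 512.8 -282.6  173.3  111.9    8. ] 273
 red [487.8   6.6 150.7 109.9 -25.7]
scene grip [ 504.7 -284.7   63.    15.7  -81.3] top z 0.12974193754743413 base [ 504.2 -284.   195.5  155.3    8. ] lower [ 505.6 -284.   177.1  137.5    8.2]
 rim plane tilt,z [-0.00082333  0.00592453  0.06751743] rim [ 504.4 -284.8  207.9  137.1   14.3] 528
 red [492.2   7.9 153.6 111.  -25.7]
```

View pics/v4.png

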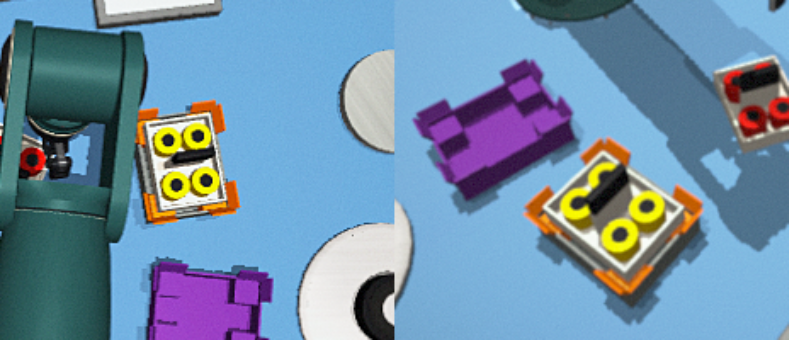

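Both panels show the tray level inside all four guides. The grip top is at 0.129 m (expected 37 + 92 mm), the rim at 0.067, and the arm is clear. Handing in.

```bash
python3 -c "
from bench import arm
print(arm.hand_in())"
```

```text
the job is handed in; nothing more can be done
None
```

The yellow core tray is stacked on the grey and orange base tray, and the job was handed in at about 11 s of the 38 s allowed. I gripped it by the handle, carried it over the red tray and lowered it the last few millimetres in 1 mm steps. I let go only once the force showed the seats were carrying it.

Last checks, from both cameras:

- **Position:** the tray's middle is within about 1 mm of the base tray's, and its long side is parallel to the base's within about 1°.
- **Height:** the grip top measures 0.129–0.130 m and the rim 0.067 m. Fully seated would be 0.129 m and 0.067 m.
- **Level:** the fitted tilt is 0.011 rad or less, against a limit of 0.07.
- **Left alone:** the base tray moved less than about 1 mm and the red tray did not measurably move. The arm is up and clear with the gripper open.

Two readings looked wrong:

- **Rim outline:** the outline fitted to the white rim came out too large in both cameras. I put this down to stray pixels and did not use it.
- **Camera offset:** the two cameras differ by about 3 mm in x, close to their calibration error. It affects both trays equally, so it does not change how they sit relative to each other.

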